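# Fetch the brass barrel nut out of a deep mortise with sprung tongs

## Task

A brass barrel nut has dropped to the bottom of one of the deep mortises in the wooden leg. Take the sprung tongs from their stand, reach in and squeeze them to grip the nut, lift it out and set it down upright inside the blue tray, letting go only once it stands on the tray's floor; then put the tongs back in the slot of their stand, tips down and let go. Touch the nut with the tongs only, leave the black nut and the white plug in their mortises, and do not shift the other things on the bench.

Things in the scene. Friction and masses are not known exactly. Their poses are not given: they have to be found in the camera images.
- nut_brass: brass barrel nut, an upright cylinder 14 mm across and 24 mm tall, 30 g, standing on the floor of one of the three mortises of the leg (which one varies). Origin at the centre of its underside, z up along the cylinder
- nut_black: black barrel nut of the same size and origin, standing in another mortise; to be left there
- plug: white plug of the same size and origin, standing in the third mortise; to be left there
- leg: pale wooden leg blank, fixed to the bench, 72 (its x) x 220 (y) x 95 mm high, with a tenon of 20 mm more on its +y end. Three mortises open at the top, each 32 mm wide along x, 40 mm long along y, 75 mm deep (floor 20 mm above the bench). Origin at the centre of its underside, tenon not counted
- mortise0 (a point): centre of the mouth (top face) of the mortise at y = -66 mm, x = 0 of the leg. In each mortise a part stands within 2 mm of the middle of the 32 mm width and up to 8 mm off the middle of the 40 mm length
- mortise1 (a point): centre of the mouth of the middle mortise (leg's x = 0, y = 0)
- mortise2 (a point): centre of the mouth of the mortise at y = +66 mm of the leg
- stand: brown wooden tongs stand with a green band, fixed, 60 mm (x) x 84 mm (y) x 70 mm high, with one slot in its top 24 mm (x) x 46 mm (y), 62 mm deep (floor 8 mm above the bench). Origin at the centre of its underside. The tongs stand in it at the start, tips down
- tray: blue open parts tray, fixed, 96 x 96 mm outside, rim 20 mm high, walls and floor 5 mm thick. Origin at the centre of its underside
- tongs: parallel sprung tongs, about 140 g. Parallel steel blades 14 mm wide (its x) and 4 mm thick (its y) reach 146 mm up from the tips, on a dark T-shaped body (guide bar at the top, stem 7 mm thick between the blades, ending 76 mm above the tips). Origin midway between the tips at their lower ends, z up along the blades, y from blade to blade. Open, the tips are 26 mm apart, 34 mm over the outside. A half turn about z makes no difference
- tongs_grip (a point): midway between the two red grip plates, 118 mm above the tips. The plates are 20 mm wide (x), 40 mm tall, 44 mm over their outer faces when open, 32 mm with a nut gripped. Squeezing them along y closes the tips equally: tip gap = width over plates - 18 mm. A gripper set narrower than 44 mm holds the tongs by their spring; wider, they fall
- tongs_left: the tongs' blade on their +y side with its red plate. Origin coincides with that of the tongs while open, and shifts along the tongs' -y as it is squeezed in: 0 mm open, 6 mm on a nut, 9 mm at the stop. The spring pushes it outward with 4 N open, 5.5 N on a nut
- tongs_right: the other blade, on the tongs' -y side; its origin shifts along their +y by the same amount. Fully open, the tongs are too wide for a mortise: squeeze them part-way (tip gap 17 to 22 mm) to go in, keep that gap round the nut, then squeeze firmly
- chisel: chisel lying flat, 210 mm long, 22 mm high; origin near the middle of its length, blade towards +x; bystander
- glue: yellow glue bottle with red cap, 48 mm across, 130 mm tall; origin at the centre of its underside; bystander
- jar: glass jar with steel cap, 64 mm across, 80 mm tall; origin at the centre of its underside; bystander
- plane: iron bench plane with wooden grips, 240 (its x) x 60 mm, 110 mm tall; origin at the centre of its sole; bystander
- offcut: small pale wooden offcut, 50 x 70 x 35 mm high; origin at the centre of its underside; bystander
- saw: pull saw lying flat, black handle, about 370 mm along its x from -115 to +250 mm, 18 mm high; origin on the underside where handle meets blade; bystander
Not all that is in view belongs to the job. Of the things like the tongs, leave any that is green or orange; of the rest the smaller one is meant.

How it is judged:
By the outcome, as a careful person would: the job done as asked, in the order asked, and still so for the second after the job is handed in, with the robot touching nothing.
It also fails if it takes over 61 s, if anything falls off the work surface, if the arm or the gripper's body presses on something with over 40 N, if the wrist force passes 120 N, or if a joint passes its speed limit or range.

## Robot

A 6-joint arm with a two-finger parallel gripper is mounted at the origin on the work surface. World frame = base frame: x ahead of the robot, y to its left, z up, the work surface at z = 0. Lengths are in m, angles in rad, forces in N, time in s.
With the tool pointing down it reaches from about 0.25 to 0.725 m from the base axis. Payload 4 kg.
Tool frame: the origin (TCP) lies midway between the tips of the shut fingers; the grasp point (between the pads) lies 19 mm behind it (bot.grip_point_offset is the distance from the TCP to the grasp point, in m); z points along the fingers, y is the line along which they close (so a half turn about z gives the same grasp; the last joint's range is limited). The gripper opens to 85 mm and grips with 20 to 120 N. Pads are 22 mm wide; open, the fingers measure 114 mm over their backs; the gripper's body (76 mm by 85 mm) begins 54 mm behind the grasp point. The pads swing forward as they close: fully open they stand 13 mm farther back than shut.
Start: joints at [-1.269, 0.241, 0.005, 1.335, 0, 1.571], TCP at [0.149, -0.477, 0.231] pointing down, gripper open.
Joint ranges: [-2.72, 2.72], [-1.05, 1.87], [-1.09, 1.28], [-1.99, 2.15], [-1.42, 1.44], [-3.14, 3.14]. Speed limits (rad/s): [2.79, 2.79, 3.14, 3.14, 3.14, 3.14].

## Interface

Orientations are given as a unit quaternion [x, y, z, w].
In Python, from workcell import bot gives the robot as it stands.
- The arm moves only by the tool step_arm, never from a script. Its argument "targets" is text: rows parted by semicolons, each of 7 numbers parted by spaces: the opening, from -1 (shut) to 1 (fully open), so that 0 is half open, then the shift along the world's x, y, z normalised to -1 to 1, where 1 is 0.5 m, then the turn, a rotation vector about the world's x, y, z normalised to -1 to 1, where 1 is pi/4 rad. In form: gripper x y z wx wy wz; .... A call has 1 to 10 rows; each row is the pose to reach, as a shift and turn from the pose commanded when the call began; what a row does not reach only later rows make up. A row lasts 1/12 s, in which the tool goes at most 41.7 mm and 7.16 degrees, less where a joint would pass 70% of its speed; a pose out of reach is approached as far as the arm can. A call with a number of a shift or a turn outside -1 to 1 is refused whole. A call with a gripper value outside its range is refused whole. The fingers move at their own pace and stop on an object; the grip force is fixed at half the most. Time passes only in rows, so rows that repeat a pose let the fingers close. It gives the time, the measured TCP pose, the force, the opening and the grip force at its end, in the units of the state.
- bot.get_obs(): the state, without advancing time (a new reading comes with each control period).
- bot.camera(name): name is "side" or "top"; returns the picture (420x560x3 uint8, red, green, blue); there is no depth.
- bot.camera_info(name): a dict with "vertical_fov" (degrees; the focal length in pixels is half the picture's height over the tangent of half this angle, whatever the lens; pixels are square), "cx", "cy" (the principal point, pixels), "pose" (4x4, takes a point from camera to world coordinates). Camera axes: x right, y up, looking along -z (the intrinsics and any distortion apply to the point x, -y, -z); pixel columns grow to the right and rows downward; lengths in m; the calibration is good to about 2 mm. A picture is of the moment at which its call begins. camera_info takes no time and is no camera call.
- bot.job_done(): hands the job in; it is judged then, once.
The state is a dict: "clock": time; "joint_pos": joint angles; "joint_vel": joint speeds; "tau": joint torques, N m; "eef_pos": TCP position; "tool_rot": TCP orientation; "ft_force": force on the tool from outside, world axes, zero at the start; "ft_torque": the same for the moment, N m; "grip_width": finger opening in m; "grasp_force": force on a finger pad.
Only numpy, scipy, OpenCV 4.12 (cv2) and the standard library are available. Lean on these libraries where they do the work, as an engineer would, in place of code of your own. Each camera call takes 0.05 s, during which the arm holds its last target. There are 200 camera calls.

## Working session

There is one attempt and no reset: what is moved stays moved. The work goes in short steps, Python scripts to look and compute and a tool call to move; the robot and the scene stay as the last step left them, time stands still between calls to the robot, and variables do not carry over. Pictures are saved under pics/ and viewed, at most 10 in all, crops included, and the job is handed in when it is done.

Besides the shell and the picture viewer there is one more tool, called after ">>>" by a JSON object that holds its "method" and its "body". step_arm: Moves the arm, as the interface text tells. Scaled input: -1 to 1 covers 0.5 m each way for a shift and pi/4 rad each way for a turn. Its arguments: {"type":"object","properties":{"targets":{"type":"string"}},"required":["targets"]}

```bash
ls; mkdir -p pics
python3 - <<'E'
from workcell import bot
import cv2
for n in("top","side"):
    im=bot.camera(n); cv2.imwrite(f"pics/{n}0.png",im[...,::-1]); i=bot.camera_info(n); print(n,i)
o=bot.get_obs();print(o)
E
```

```text
pics
top {'vertical_fov': 54.85510090763901, 'cx': 281.809903206198, 'cy': 208.4669925163757, 'pose': array([[-0.0111942 ,  0.99632255, -0.08494744,  0.45992066],
       [-0.99964147, -0.00908398,  0.02518755,  0.08437365],
       [ 0.02432326,  0.08519894,  0.99606703,  1.05820041],
       [ 0.        ,  0.        ,  0.        ,  1.        ]])}
side {'vertical_fov': 47.54065453035348, 'cx': 280.4976300977337, 'cy': 211.20839083409612, 'pose': array([[-0.98656715,  0.10033868, -0.12890856,  0.39181871],
       [-0.16333636, -0.59359135,  0.78801684,  0.97899549],
       [ 0.00254957,  0.79848698,  0.60200668,  0.78035833],
       [ 0.        ,  0.        ,  0.        ,  1.        ]])}
{'clock': 0.1, 'joint_pos': array([-1.26900101e+00,  2.41326845e-01,  3.88060044e-03,  1.33519636e+00,
       -6.83460713e-06,  1.57080360e+00]), 'joint_vel': array([ 0.00040508, -0.0017103 ,  0.00358543,  0.00111678,  0.00190813,
        0.00177817]), 'tau': array([-6.84537536e-04, -3.73137510e+01,  2.53010291e+01,  1.08837930e-02,
        3.88538353e-05,  9.28802592e-06]), 'eef_pos': array([ 0.14845091, -0.47687427,  0.23051563]), 'tool_rot': array([ 9.88636660e-01,  1.50321998e-01, -1.42153403e-04, -9.12135669e-04]), 'ft_force': array([-0.04788863,  0.81931599,  0.97161898]), 'ft_torque': array([-0.00642678, -0.02595348, -0.04084711]), 'grasp_force': 0.0, 'grip_width': 0.08533148217103038}
```

View pics/top0.png

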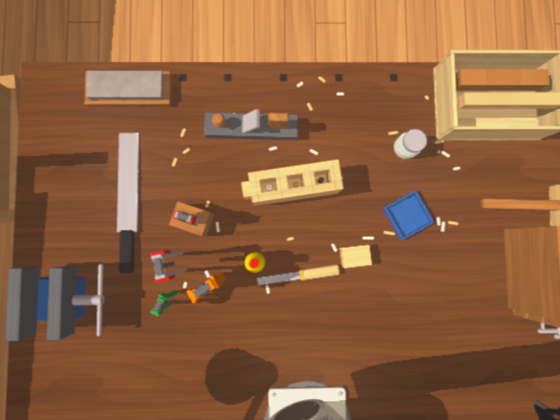

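View pics/side0.png

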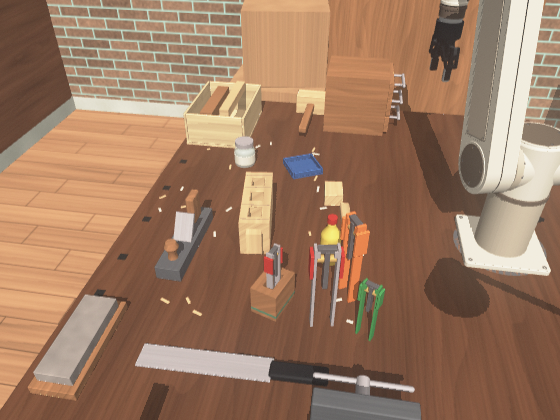

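Candidates like the tongs: red in the stand (top 187,216; side 272,265), larger red standing free (160,266; side 325,260), orange (203,289) and green (161,303). The red one in the brown stand with the green band is the smaller of the red ones. I'll confirm that in enlarged crops.

Run:
```python
import cv2,numpy as np
t=cv2.imread("pics/top0.png");s=cv2.imread("pics/side0.png")
L=cv2.INTER_CUBIC
a=cv2.resize(t[155:245,160:350],None,fx=4.2,fy=4.2,interpolation=L)
cv2.imwrite("pics/topc.png",a);print(a.shape)
b=cv2.resize(s[165:325,225:350],None,fx=3.7,fy=3.7,interpolation=L);print(b.shape)
cv2.imwrite("pics/sidec.png",b)
```

```text
(378, 798, 3)
(592, 462, 3)
```

View pics/topc.png

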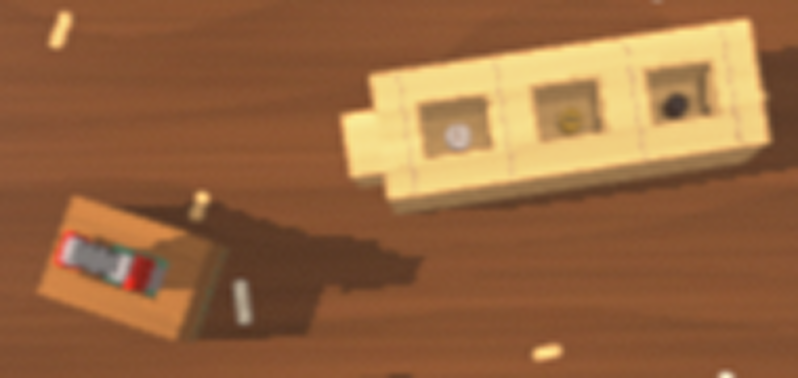

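View pics/sidec.png

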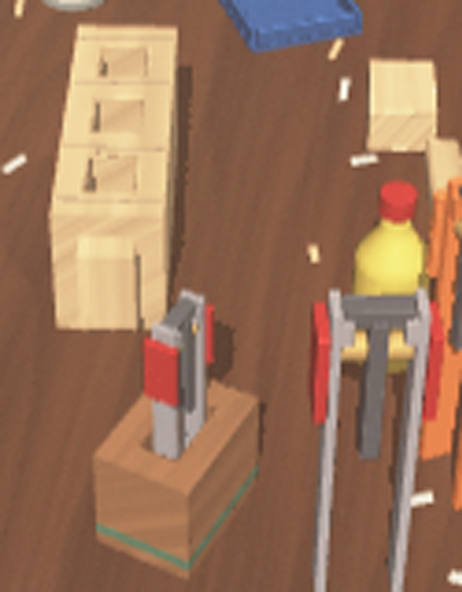

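The brass nut is in the middle mortise, at top px ≈ (296,183.6); the white plug is at +y and the black nut at -y. The stand holds the small red tongs. Next I'll fit the poses.

```bash
cat > h.py <<'E'
import numpy as np, cv2
from workcell import bot
from scipy.optimize import least_squares
def cam(n):
    i=bot.camera_info(n); f=210/np.tan(np.radians(i["vertical_fov"]/2)); return f,i["cx"],i["cy"],i["pose"]
def proj(n,P):
    f,cx,cy,T=cam(n); p=(np.atleast_2d(P)-T[:3,3])@T[:3,:3]
    return np.c_[cx+f*p[:,0]/-p[:,2], cy-f*p[:,1]/-p[:,2]]
def ray(n,uv,z):
    f,cx,cy,T=cam(n); uv=np.atleast_2d(uv)
    d=np.c_[(uv[:,0]-cx)/f,-(uv[:,1]-cy)/f,-np.ones(len(uv))]@T[:3,:3].T
    return T[:3,3]+d*((z-T[2,3])/d[:,2])[:,None]
def place(x,y,yaw,P):
    c,s=np.cos(yaw),np.sin(yaw); P=np.atleast_2d(P).astype(float)
    return np.c_[x+c*P[:,0]-s*P[:,1], y+s*P[:,0]+c*P[:,1], P[:,2]]
def fit(P,obs,x0): # obs: list of (cam, idx, uv)
    r=lambda q: np.concatenate([proj(n,place(*q,P[i]))[0]-uv for n,i,uv in obs])
    s=least_squares(r,x0); return s.x, np.abs(s.fun).max()
def box(hx,hy,z): return np.array([[a*hx,b*hy,z] for a,b in((1,1),(1,-1),(-1,-1),(-1,1))])
def tc(x,y): return np.array([(x+.5)/4.2-.5+160,(y+.5)/4.2-.5+155])
def sc(x,y): return np.array([(x+.5)/3.7-.5+225,(y+.5)/3.7-.5+165])
E
cat > m.py <<'E'
from h import *
# image: right=-y, up=+x
leg=box(.036,.11,.095)
obs=[("top",0,tc(370,73)),("top",1,tc(752,20)),("top",2,tc(770,142)),("top",3,tc(386,200))]
L=fit(leg,obs,[.55,.08,.1]);print("leg",L)
# same from side crop: top-face corners
sd=[(0,(55,205)),(1,(80,26)),(2,(178,28)),(3,(166,204))]
print("leg side",fit(leg,[("side",i,sc(*p)) for i,p in sd],[.55,.08,.1]))
L2=fit(leg,obs+[("side",i,sc(*p)) for i,p in sd],[.55,.08,.1]);print("both",L2)
st=box(.03,.042,.07)
so=[("top",0,tc(75,196)),("top",1,tc(228,246)),("top",2,tc(182,338)),("top",3,tc(38,292))]
S=fit(st,so,[.45,.3,-.3]);print("stand",S)
so2=[("side",0,sc(93,458)),("side",1,sc(217,377)),("side",2,sc(258,398)),("side",3,sc(188,492))]
print("stand side",fit(st,so2,[.45,.3,-.3]))
S2=fit(st,so+so2,[.45,.3,-.3]);print("both",S2)
print("tongs top",ray("top",[tc(97,259)],.154))
print("nut top",ray("top",[tc(572,120)],.044), "leg frame mortise1",L2[0][:2])
t=cv2.imread("pics/top0.png"); s=cv2.imread("pics/side0.png")
# tray rough
hsv=cv2.cvtColor(t,cv2.COLOR_BGR2HSV); m=cv2.inRange(hsv,(105,120,60),(125,255,255)); m[:, :380]=0; m[:,440:]=0
r=cv2.minAreaRect(cv2.findNonZero(m)); print("tray rect",r,[ray("top",[p],.02)[0].round(4) for p in cv2.boxPoints(r)])
q=L2[0]; 
def draw(im,n,P,k,col,o):
    p=proj(n,P); p=((p-o+.5)*k-.5)*8
    cv2.polylines(im,[p.round().astype(np.int32)],True,col,1,cv2.LINE_AA,3)
a=cv2.imread("pics/topc.png"); b=cv2.imread("pics/sidec.png")
tq=[*ray("top",[tc(97,259)],.154)[0][:2],S2[0][2]]
def allof(im,n,k,o):
    draw(im,n,place(*q,leg),k,(0,0,255),o); draw(im,n,place(*S2[0],st),k,(0,0,255),o)
    draw(im,n,place(*S2[0],box(.012,.023,.07)),k,(255,0,0),o)
    for j in(-1,0,1): draw(im,n,place(*q,box(.016,.02,.095)+[0,.066*j,0]),k,(255,0,0),o)
    for z in(.106,.146): draw(im,n,place(*tq,box(.010,.022,z)),k,(255,255,0),o)
    draw(im,n,place(*tq,box(.007,.017,.154)),k,(0,255,0),o)
allof(a,"top",4.2,np.array([160,155])); allof(b,"side",3.7,np.array([225,165]))
c=np.zeros((592,800,3),np.uint8); c[:]=0
a2=a[:378,:800]; c=np.vstack([np.hstack([a2,np.zeros((378,2,3),np.uint8)])]);
cv2.imwrite("pics/ovt.png",a); cv2.imwrite("pics/ovs.png",b)
out=np.zeros((592,800,3),np.uint8); out[:, :462]=b; out[:300,465:765]=a[120:378,:260][:258].copy().repeat(1,0)[:300] if False else cv2.resize(a[150:378,:228],(300,300)); out[300:570,465:765]=cv2.resize(a[10:220,400:634],(300,270))
cv2.imwrite("pics/ov.png",out)
E
python3 m.py
```

```text
leg (array([0.60942234, 0.02657884, 0.13586007]), np.float64(0.654355382224594))
leg side (array([0.60805175, 0.02033074, 0.14652816]), np.float64(1.5880031292091985))
both (array([0.60841098, 0.02490358, 0.14157633]), np.float64(2.640225130331345))
stand (array([ 0.52196359,  0.28127162, -0.348681  ]), np.float64(2.6119061711687266))
stand side (array([ 0.51435824,  0.28688999, -0.49615979]), np.float64(6.302184667588051))
both (array([ 0.517844  ,  0.2833459 , -0.41983734]), np.float64(9.428318548773177))
tongs top [[0.52157596 0.28238077 0.154     ]]
nut top [[0.61031854 0.02255363 0.044     ]] leg frame mortise1 [0.60841098 0.02490358]
tray rect ((408.1795349121094, 214.9302520751953), (37.096431732177734, 37.205379486083984), 60.64224624633789) [array([ 0.5476, -0.2039,  0.02  ]), array([ 0.5945, -0.2905,  0.02  ]), array([ 0.5097, -0.3347,  0.02  ]), array([ 0.4635, -0.2483,  0.02  ])]
```

View pics/ov.png

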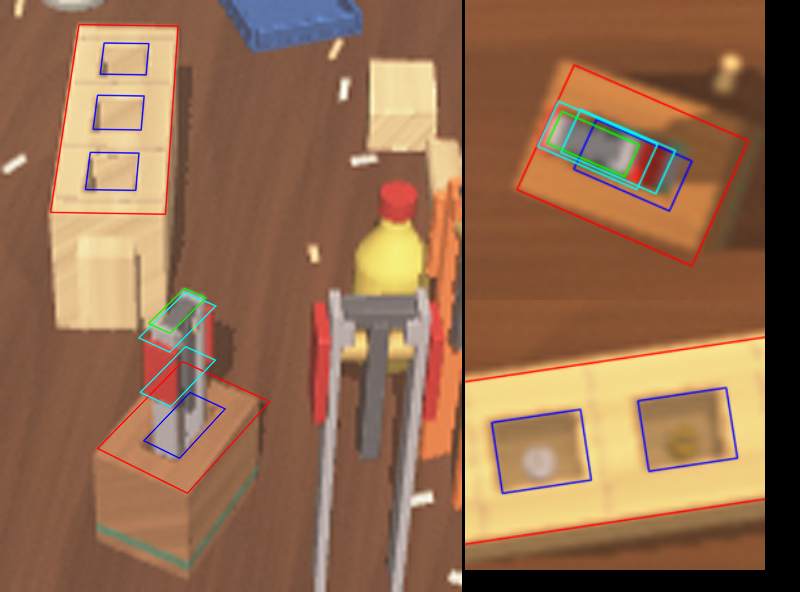

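The leg fits well. I had mispicked the stand's far corner, so I'll refit it without that point while setting out above the stand.

Run:
```python
from h import *
st=box(.03,.042,.07)
o=[("top",0,tc(75,196)),("top",3,tc(38,292)),("side",0,sc(93,458)),("side",2,sc(258,398)),("side",3,sc(188,492))]
print(fit(st,o[:2],[.52,.28,-.37]),fit(st,o[2:],[.52,.28,-.37]),fit(st,o,[.52,.28,-.37]))
```

```text
(array([ 0.521693  ,  0.28479069, -0.35558634]), np.float64(0.13638507170873027)) (array([ 0.52185631,  0.2856269 , -0.31684101]), np.float64(0.6164053110012446)) (array([ 0.52200232,  0.28500539, -0.33061962]), np.float64(0.8760830177923822))
```

>>> {"method": "step_arm", "body": {"targets": "1 0.36 0.74 0.14 0 0 -0.87;1 0.36 0.74 0.14 0 0 -0.87;1 0.36 0.74 0.14 0 0 -0.87;1 0.36 0.74 0.14 0 0 -0.87;1 0.36 0.74 0.14 0 0 -0.87;1 0.36 0.74 0.14 0 0 -0.87;1 0.36 0.74 0.14 0 0 -0.87;1 0.36 0.74 0.14 0 0 -0.87;1 0.36 0.74 0.14 0 0 -0.87;1 0.36 0.74 0.14 0 0 -0.87"}}

```text
clock: 0.93
eef_pos: [0.3187, -0.1261, 0.2977]
tool_rot: [0.982, -0.187, 0.0, -0.0]
ft_force: [0.6, -1.7, 0.3]
grip_width: 0.0854
grasp_force: 0.0
```

>>> {"method": "step_arm", "body": {"targets": "1 0.386 0.78 0 0 0 0.03;1 0.386 0.78 0 0 0 0.03;1 0.386 0.78 0 0 0 0.03;1 0.386 0.78 0 0 0 0.03;1 0.386 0.78 0 0 0 0.03;1 0.386 0.78 0 0 0 0.03;1 0.386 0.78 0 0 0 0.03;1 0.386 0.78 0 0 0 0.03;1 0.386 0.78 0 0 0 0.03;1 0.386 0.78 0 0 0 0.03"}}

```text
clock: 1.77
eef_pos: [0.3683, -0.1092, 0.2975]
tool_rot: [0.988, -0.156, 0.002, -0.017]
ft_force: [0.0, -0.0, -0.1]
grip_width: 0.0851
grasp_force: 0.0
```

>>> {"method": "step_arm", "body": {"targets": "1 0.02 0.04 0 0 0 0;1 0.02 0.04 0 0 0 0;1 0.02 0.04 0 0 0 0;1 0.02 0.04 0 0 0 0"}}

```text
clock: 2.1
eef_pos: [0.3742, -0.1012, 0.2975]
tool_rot: [0.989, -0.148, 0.003, -0.022]
ft_force: [-0.4, -0.6, 0.1]
grip_width: 0.0854
grasp_force: 0.0
```

```bash
python3 -c "
from workcell import bot
o=bot.get_obs();print(o['joint_pos'].round(3),o['joint_vel'].round(3),o['eef_pos'],o['tool_rot'])"
```

```text
[-0.299 -0.005 -0.107  1.47   0.044  3.141] [-0.003 -0.003 -0.003 -0.001  0.002  0.001] [ 0.37420045 -0.10119554  0.29753736] [ 0.98870183 -0.1482593   0.00276234 -0.02191417]
```

Joint 6 has reached its limit at this yaw. I'll use the equivalent half-turned grasp, turning +π while travelling.

>>> {"method": "step_arm", "body": {"targets": "1 0.04 0.1 0 0 0 1;1 0.04 0.1 0 0 0 1;1 0.04 0.1 0 0 0 1;1 0.07 0.19 0 0 0 1;1 0.07 0.19 0 0 0 1;1 0.07 0.19 0 0 0 1;1 0.07 0.19 0 0 0 1"}}

```text
clock: 2.68
eef_pos: [0.4094, -0.0056, 0.2975]
tool_rot: [0.969, 0.244, -0.006, -0.021]
ft_force: [0.3, -0.1, -0.2]
grip_width: 0.0854
grasp_force: 0.0
```

>>> {"method": "step_arm", "body": {"targets": "1 0.07 0.19 0 0 0 1;1 0.07 0.19 0 0 0 1;1 0.07 0.19 0 0 0 1;1 0.07 0.19 0 0 0 1;1 0.07 0.19 0 0 0 1;1 0.07 0.19 0 0 0 1;1 0.07 0.19 0 0 0 1"}}

```text
clock: 3.27
eef_pos: [0.4442, 0.089, 0.2974]
tool_rot: [0.802, 0.596, -0.014, -0.018]
ft_force: [0.7, -1.5, 0.6]
grip_width: 0.0854
grasp_force: 0.0
```

>>> {"method": "step_arm", "body": {"targets": "1 0.07 0.19 0 0 0 1;1 0.07 0.19 0 0 0 1;1 0.07 0.19 0 0 0 1;1 0.07 0.19 0 0 0 1;1 0.07 0.19 0 0 0 1;1 0.07 0.19 0 0 0 1;1 0.07 0.19 0 0 0 1"}}

```text
clock: 3.85
eef_pos: [0.4791, 0.184, 0.2973]
tool_rot: [0.513, 0.858, -0.019, -0.011]
ft_force: [-0.1, -0.5, -0.4]
grip_width: 0.0854
grasp_force: 0.0
```

>>> {"method": "step_arm", "body": {"targets": "1 0.07 0.19 0 0 0 0.93;1 0.07 0.19 0 0 0 0.93;1 0.07 0.19 0 0 0 0.93;1 0.07 0.19 0 0 0 0.93;1 0.07 0.19 0 0 0 0.93;1 0.07 0.19 0 0 0 0.93;1 0.07 0.19 0 0 0 0.93;1 0.07 0.19 0 0 0 0.93;1 0.07 0.19 0 0 0 0.93"}}

```text
clock: 4.6
eef_pos: [0.5142, 0.2785, 0.2976]
tool_rot: [0.177, 0.984, -0.022, -0.004]
ft_force: [1.0, -0.7, 0.0]
grip_width: 0.0856
grasp_force: 0.0
```

```bash
cat >> h.py <<'E'
from scipy.spatial.transform import Rotation as R
def st():
    o=bot.get_obs(); r=R.from_quat(o['tool_rot']).as_matrix(); y=-r[:,1]
    print("t",round(o['clock'],2),"p",o['eef_pos'].round(4),"yaw(mod pi)",round((np.arctan2(-y[0],y[1])+np.pi/2)%np.pi-np.pi/2,4),"tilt",r[:2,2].round(4),"q",o['joint_pos'].round(2),"w",round(o['grip_width'],4),"F",o['ft_force'].round(1),o['grasp_force'])
    return o
E
python3 -c "from h import *;st()"
```

```text
t 4.6 p [0.5142 0.2785 0.2976] yaw(mod pi) -0.3556 tilt [-0.0146 -0.0418] q [ 0.51  0.43  0.45  1.62 -0.03  0.87] w 0.0856 F [ 1.  -0.7  0. ] 0.0
```

>>> {"method": "step_arm", "body": {"targets": "1 0.015 0.009 -0.1 0.053 -0.019 0.026;1 0.015 0.009 -0.1 0.053 -0.019 0.026;1 0.015 0.009 -0.2 0.053 -0.019 0.026;1 0.015 0.009 -0.2 0.053 -0.019 0.026;1 0.015 0.009 -0.2 0.053 -0.019 0.026"}}

```text
clock: 5.02
eef_pos: [0.5199, 0.2819, 0.1947]
tool_rot: [0.166, 0.986, -0.003, -0.003]
ft_force: [-0.8, 0.1, -0.0]
grip_width: 0.0855
grasp_force: 0.0
```

Run:
```python
from h import *
st()
s=bot.camera("side"); cv2.imwrite("pics/s1.png",cv2.resize(s[150:330,190:390,::-1],None,fx=3.3,fy=3.3,interpolation=cv2.INTER_CUBIC))
```

```text
t 5.02 p [0.5199 0.2819 0.1947] yaw(mod pi) -0.3342 tilt [-0.0063 -0.0045] q [ 0.5   0.45  0.2   1.34 -0.    0.83] w 0.0855 F [-0.8  0.1 -0. ] 0.0
```

View pics/s1.png

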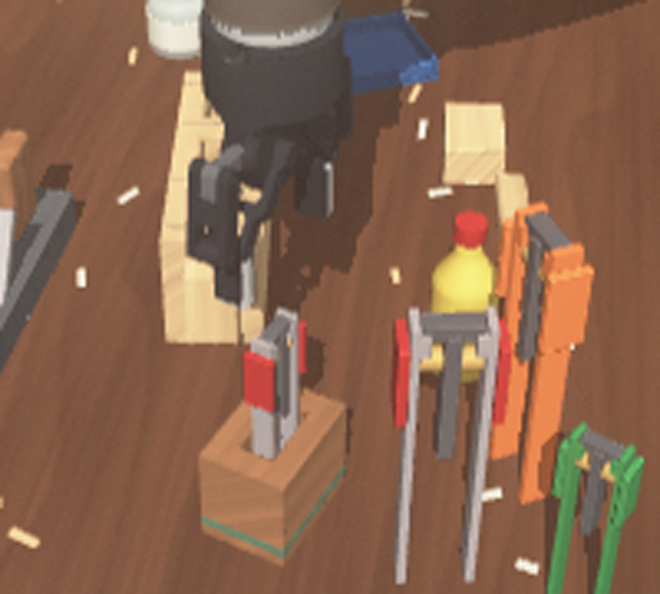

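The open fingers straddle the tongs (crop centre 275,325) in line with them. Descending and closing to about 37 mm.

>>> {"method": "step_arm", "body": {"targets": "1 0 0 -0.06 0 0 0;1 0 0 -0.12 0 0 0;1 0 0 -0.183 0 0 0;1 0 0 -0.183 0 0 0;1 0 0 -0.183 0 0 0;1 0 0 -0.183 0 0 0"}}

```text
clock: 5.57
eef_pos: [0.524, 0.2844, 0.1094]
tool_rot: [0.166, 0.986, 0.001, 0.002]
ft_force: [0.2, 0.4, 0.4]
grip_width: 0.0857
grasp_force: 0.0
```

```bash
python3 -c "from h import *;st()"
```

```text
t 5.57 p [0.524  0.2844 0.1094] yaw(mod pi) -0.333 tilt [0.0052 0.002 ] q [ 0.5   0.5   0.06  1.13 -0.    0.83] w 0.0857 F [0.2 0.4 0.4] 0.0
```

>>> {"method": "step_arm", "body": {"targets": "1 -0.005 -0.003 -0.005 -0.003 0.007 0;0.5 -0.005 -0.003 -0.005 -0.003 0.007 0;0.1 -0.005 -0.003 -0.005 -0.003 0.007 0;-0.13 -0.005 -0.003 -0.005 -0.003 0.007 0;-0.13 -0.005 -0.003 -0.005 -0.003 0.007 0;-0.13 -0.005 -0.003 -0.005 -0.003 0.007 0;-0.13 -0.005 -0.003 -0.005 -0.003 0.007 0;-0.13 -0.005 -0.003 -0.005 -0.003 0.007 0"}}

```text
clock: 6.23
eef_pos: [0.52, 0.2823, 0.1049]
tool_rot: [0.166, 0.986, -0.001, -0.001]
ft_force: [-1.0, 0.7, 5.4]
grip_width: 0.0371
grasp_force: 6.7
```

```bash
python3 -c "from h import *;st()"
```

```text
t 6.23 p [0.52   0.2823 0.1049] yaw(mod pi) -0.3326 tilt [-0.0025 -0.0009] q [0.5  0.5  0.05 1.12 0.   0.83] w 0.0371 F [-1.   0.7  5.4] 6.728248223662376
```

>>> {"method": "step_arm", "body": {"targets": "-0.13 0 0 0.03 0 0 0;-0.13 0 0 0.08 0 0 0;-0.13 0 0 0.14 0 0 0;-0.13 0 0 0.2 0 0 0;-0.13 0 0 0.26 0 0 0;-0.13 0 0 0.32 0 0 0;-0.13 0 0 0.34 0 0 0;-0.13 0 0 0.34 0 0 0;-0.13 0 0 0.34 0 0 0"}}

```text
clock: 6.98
eef_pos: [0.5192, 0.2815, 0.2731]
tool_rot: [0.166, 0.986, -0.002, -0.002]
ft_force: [-0.3, -0.9, -1.8]
grip_width: 0.0374
grasp_force: 4.8
```

Run:
```python
from h import *
o=st()
s=bot.camera("side"); cv2.imwrite("pics/s2full.png",s[...,::-1])
cv2.imwrite("pics/s2.png",cv2.resize(s[140:300,200:360,::-1],None,fx=3.7,fy=3.7,interpolation=cv2.INTER_CUBIC))
p=o['eef_pos']-[0,0,.099]
print("expected tips",p,proj("side",place(p[0],p[1],-.333,[[0,0,p[2]],[0,.0115,p[2]],[0,-.0115,p[2]]])))
```

```text
t 6.98 p [0.5192 0.2815 0.2731] yaw(mod pi) -0.3329 tilt [-0.0049 -0.003 ] q [ 0.5   0.42  0.37  1.52 -0.    0.83] w 0.0374 F [-0.3 -0.9 -1.8] 4.80526976287365
expected tips [0.51922164 0.2814574  0.17410579] [[273.68463784 240.52576977]
 [270.79212904 243.92023252]
 [276.52737603 237.18971461]]
```

View pics/s2.png

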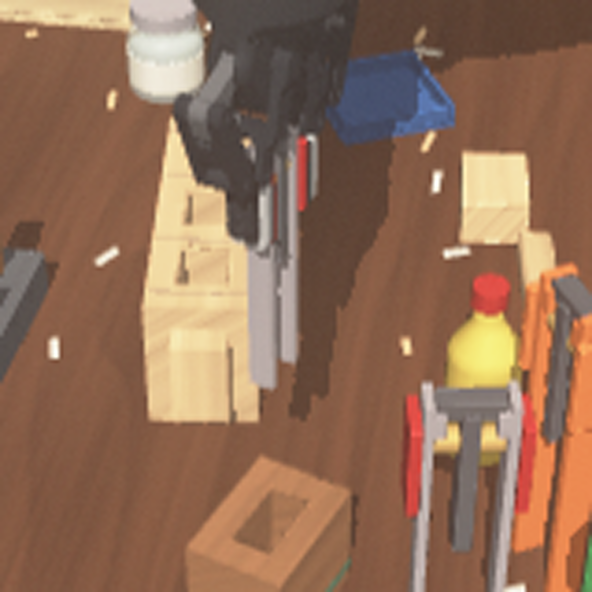

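The tongs are held square: tips at px (271.6,244.6) and (278.4,237.6), within about 1.5 px of expectation, so the tip is about TCP − 0.100. Moving above the middle mortise.

>>> {"method": "step_arm", "body": {"targets": "-0.13 0.03 -0.08 0 0.004 -0.006 0.1;-0.13 0.06 -0.16 0 0.004 -0.006 0.2;-0.13 0.09 -0.24 0 0.004 -0.006 0.3;-0.13 0.12 -0.32 0 0.004 -0.006 0.4;-0.13 0.15 -0.4 0 0.004 -0.006 0.5;-0.13 0.184 -0.48 0 0.004 -0.006 0.6;-0.13 0.184 -0.517 0 0.004 -0.006 0.6;-0.13 0.184 -0.517 0 0.004 -0.006 0.6;-0.13 0.184 -0.517 0 0.004 -0.006 0.6;-0.13 0.184 -0.517 0 0.004 -0.006 0.6"}}

```text
clock: 7.87
eef_pos: [0.6103, 0.0234, 0.2716]
tool_rot: [-0.069, 0.998, 0.0, -0.002]
ft_force: [-0.3, 0.2, -1.8]
grip_width: 0.037
grasp_force: 4.8
```

```bash
python3 -c "from h import *;st()"
```

```text
t 7.87 p [0.6103 0.0234 0.2716] yaw(mod pi) 0.1382 tilt [-0.0031  0.    ] q [ 0.04  0.46  0.43  1.54  0.   -0.1 ] w 0.037 F [-0.3  0.2 -1.8] 4.805969372391701
```

>>> {"method": "step_arm", "body": {"targets": "-0.13 0.001 0 -0.06 0 -0.004 0;-0.13 0.001 0 -0.11 0 -0.004 0;-0.13 0.001 0 -0.127 0 -0.004 0;-0.13 0.001 0 -0.127 0 -0.004 0;-0.13 0.001 0 -0.127 0 -0.004 0;-0.13 0.001 0 -0.127 0 -0.004 0"}}

```text
clock: 8.37
eef_pos: [0.6125, 0.0239, 0.2117]
tool_rot: [-0.07, 0.998, -0.0, 0.003]
ft_force: [-0.3, 0.6, -0.5]
grip_width: 0.0371
grasp_force: 4.8
```

Run:
```python
from h import *
o=st()
x,y,z=o['eef_pos']; z-=.1
s=bot.camera("side"); t=bot.camera("top")
k=6; ox,oy=225,165
a=cv2.resize(s[oy:oy+95,ox:ox+80,::-1],None,fx=k,fy=k,interpolation=cv2.INTER_CUBIC).copy()
def dr(im,n,P,col,o):
    p=((proj(n,P)-o+.5)*k-.5)*8; cv2.polylines(im,[p.round().astype(np.int32)],True,col,1,cv2.LINE_AA,3)
o_=np.array([ox,oy])
for L,c in(((.6094,.0266,.136),(0,0,255)),((.6080,.0203,.1465),(255,0,0))):
    dr(a,"side",place(*L,box(.036,.11,.095)),c,o_)
    dr(a,"side",place(*L,box(.016,.02,.095)),c,o_)
for e in(1,-1): dr(a,"side",place(x,y,.138,box(.007,.002,z)+[0,e*.0115,0]),(0,255,0),o_)
cv2.imwrite("pics/s3.png",a)
```

```text
t 8.37 p [0.6125 0.0239 0.2117] yaw(mod pi) 0.1396 tilt [ 0.0064 -0.0002] q [ 0.04  0.47  0.29  1.38 -0.   -0.1 ] w 0.0371 F [-0.3  0.6 -0.5] 4.805994629859924
```

View pics/s3.png

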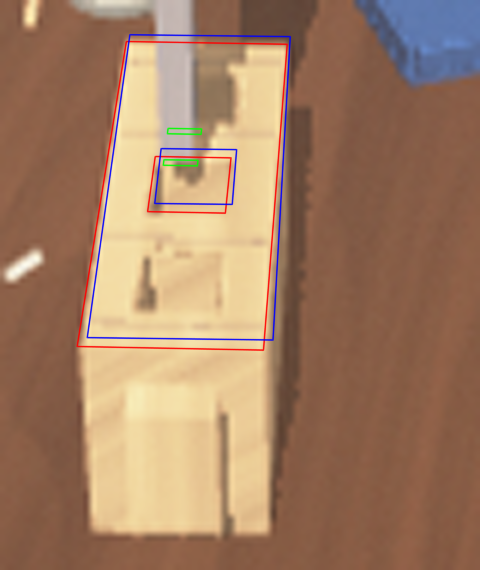

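>>> {"method": "step_arm", "body": {"targets": "-0.13 -0.003 -0.001 0 0 0.005 0;-0.13 -0.003 -0.001 0 0 0.005 0;-0.13 -0.003 -0.001 0 0 0.005 0;-0.13 -0.003 -0.001 0 0 0.005 0"}}

```text
clock: 8.8
eef_pos: [0.6104, 0.0225, 0.2104]
tool_rot: [-0.069, 0.998, -0.0, 0.0]
ft_force: [-0.2, -0.4, -1.8]
grip_width: 0.0373
grasp_force: 4.8
```

```bash
python3 -c "from h import *;st()"
```

```text
t 8.8 p [0.6104 0.0225 0.2104] yaw(mod pi) 0.1382 tilt [ 0.0005 -0.0003] q [ 0.04  0.47  0.29  1.38 -0.   -0.1 ] w 0.0373 F [-0.2 -0.4 -1.8] 4.806037098169327
```

>>> {"method": "step_arm", "body": {"targets": "-0.13 0 0.001 -0.03 0 0 0;-0.13 0 0.001 -0.06 0 0 0;-0.13 0 0.001 -0.09 0 0 0;-0.13 0 0.001 -0.1 0 0 0;-0.13 0 0.001 -0.1 0 0 0;-0.13 0 0.001 -0.1 0 0 0"}}

```text
clock: 9.3
eef_pos: [0.6103, 0.0231, 0.1603]
tool_rot: [-0.069, 0.998, -0.0, -0.0]
ft_force: [-0.6, -0.5, -1.0]
grip_width: 0.0374
grasp_force: 4.8
```

```bash
python3 -c "from h import *;st()"
```

```text
t 9.3 p [0.6103 0.0231 0.1603] yaw(mod pi) 0.1384 tilt [-0.0002 -0.0004] q [ 0.04  0.5   0.19  1.27 -0.   -0.1 ] w 0.0374 F [-0.6 -0.5 -1. ] 4.805972725152969
```

>>> {"method": "step_arm", "body": {"targets": "-0.13 0 0 -0.015 0 0 0;-0.13 0 0 -0.03 0 0 0;-0.13 0 0 -0.045 0 0 0;-0.13 0 0 -0.06 0 0 0;-0.13 0 0 -0.07 0 0 0;-0.13 0 0 -0.07 0 0 0;-0.13 0 0 -0.07 0 0 0"}}

```text
clock: 9.88
eef_pos: [0.6099, 0.0231, 0.1244]
tool_rot: [-0.069, 0.998, -0.0, -0.001]
ft_force: [-0.2, -0.3, -1.9]
grip_width: 0.0374
grasp_force: 4.8
```

```bash
python3 -c "from h import *;st()"
```

```text
t 9.88 p [0.6099 0.0231 0.1244] yaw(mod pi) 0.1384 tilt [-0.0012 -0.0004] q [ 0.04  0.52  0.14  1.19 -0.   -0.1 ] w 0.0374 F [-0.2 -0.3 -1.9] 4.806042909622192
```

>>> {"method": "step_arm", "body": {"targets": "-0.2 0 0 0 0 0 0;-0.27 0 0 0 0 0 0;-0.4 0 0 0 0 0 0;-0.4 0 0 0 0 0 0;-0.4 0 0 0 0 0 0;-0.4 0 0 0 0 0 0"}}

```text
clock: 10.38
eef_pos: [0.6109, 0.0231, 0.126]
tool_rot: [-0.069, 0.998, -0.0, 0.001]
ft_force: [0.3, 0.1, 2.7]
grip_width: 0.0274
grasp_force: 58.9
```

```bash
python3 -c "from h import *;st()"
```

```text
t 10.38 p [0.6109 0.0231 0.126 ] yaw(mod pi) 0.1384 tilt [ 0.0019 -0.0003] q [ 0.04  0.52  0.14  1.19 -0.   -0.1 ] w 0.0274 F [0.3 0.1 2.7] 58.90834629535675
```

Width 27.4 mm is narrower than the 32 mm of a gripped nut, so the grip may be off-centre or empty. I'll relax and probe in steps.

>>> {"method": "step_arm", "body": {"targets": "-0.2 0 0 0 0 0 0;-0.13 0 0 0 0 0 0;-0.13 0 0 0 0 0 0;-0.13 0 0 0 0 0 0"}}

```text
clock: 10.72
eef_pos: [0.6099, 0.0231, 0.1245]
tool_rot: [-0.069, 0.998, -0.0, -0.001]
ft_force: [-0.1, 0.2, -1.2]
grip_width: 0.0374
grasp_force: 4.8
```

>>> {"method": "step_arm", "body": {"targets": "-0.27 0 0 0 0 0 0;-0.27 0 0 0 0 0 0;-0.27 0 0 0 0 0 0"}}

```text
clock: 10.97
eef_pos: [0.6102, 0.0231, 0.1248]
tool_rot: [-0.069, 0.998, -0.0, -0.0]
ft_force: [-0.4, 1.0, -1.7]
grip_width: 0.0314
grasp_force: 8.4
```

>>> {"method": "step_arm", "body": {"targets": "-0.33 0 0 0 0 0 0;-0.33 0 0 0 0 0 0;-0.33 0 0 0 0 0 0"}}

```text
clock: 11.22
eef_pos: [0.6103, 0.0231, 0.125]
tool_rot: [-0.069, 0.998, -0.0, -0.0]
ft_force: [-1.3, 0.4, -2.9]
grip_width: 0.0296
grasp_force: 33.8
```

Run:
```python
from h import *
st()
s=bot.camera("side");t=bot.camera("top")
a=cv2.resize(s[150:250,215:295,::-1],None,fx=5,fy=5,interpolation=cv2.INTER_CUBIC)
b=cv2.resize(t[150:250,250:330,::-1],None,fx=4.9,fy=5,interpolation=cv2.INTER_CUBIC)
cv2.imwrite("pics/s4.png",np.hstack([a,b]))
```

```text
t 11.22 p [0.6103 0.0231 0.125 ] yaw(mod pi) 0.1384 tilt [-0.0001 -0.0004] q [ 0.04  0.52  0.14  1.19 -0.   -0.1 ] w 0.0296 F [-1.3  0.4 -2.9] 33.82794678211212
```

View pics/s4.png

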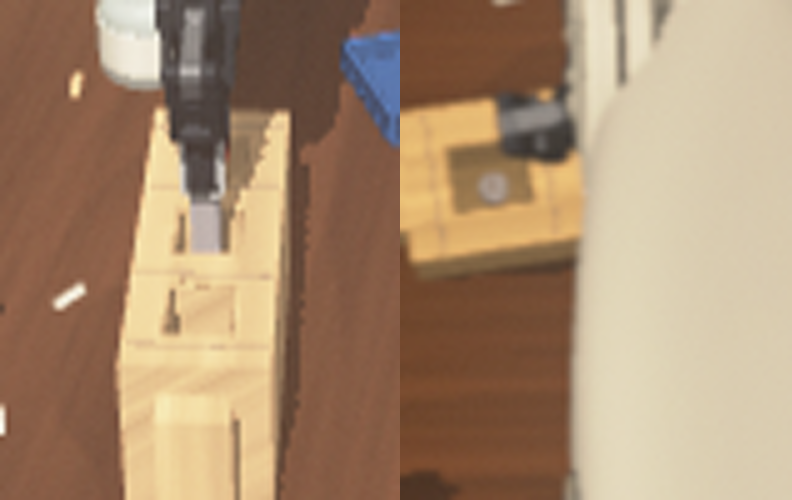

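Contact begins at about 32 mm (31.4 mm → 8 N, 29.6 mm → 34 N), so the nut is gripped; the narrower reading is just pad compliance. Squeezing firmly and lifting.

>>> {"method": "step_arm", "body": {"targets": "-0.38 0 0 0 0 0 0;-0.38 0 0 0 0 0 0;-0.38 0 0 0.01 0 0 0;-0.38 0 0 0.03 0 0 0;-0.38 0 0 0.06 0 0 0;-0.38 0 0 0.1 0 0 0;-0.38 0 0 0.15 0 0 0;-0.38 0 0 0.2 0 0 0;-0.38 0 0 0.2 0 0 0;-0.38 0 0 0.2 0 0 0"}}

```text
clock: 12.15
eef_pos: [0.6117, 0.0232, 0.2279]
tool_rot: [-0.069, 0.998, -0.0, 0.003]
ft_force: [-0.5, 0.3, -2.9]
grip_width: 0.0276
grasp_force: 56.5
```

>>> {"method": "step_arm", "body": {"targets": "-0.38 0 0 0.05 0 0 0;-0.38 0 0 0.1 0 0 0;-0.38 0 0 0.1 0 0 0;-0.38 0 0 0.1 0 0 0"}}

```text
clock: 12.48
eef_pos: [0.6107, 0.0231, 0.2754]
tool_rot: [-0.069, 0.998, -0.0, 0.001]
ft_force: [-0.6, -1.0, -1.9]
grip_width: 0.028
grasp_force: 56.6
```

Run:
```python
from h import *
o=st()
s=bot.camera("side"); cv2.imwrite("pics/s5f.png",s[...,::-1])
x,y,z=o['eef_pos']
uv=proj("side",place(x,y,.138,[[0,0,z-.105],[0,0,z-.1]]))[0];print(uv)
u,v=uv.round().astype(int)
a=cv2.resize(s[v-45:v+25,u-35:u+45,::-1],None,fx=7,fy=7,interpolation=cv2.INTER_CUBIC)
cv2.imwrite("pics/s5.png",a)
```

```text
t 12.48 p [0.6107 0.0231 0.2754] yaw(mod pi) 0.1384 tilt [ 0.0018 -0.0003] q [ 0.04  0.46  0.43  1.54 -0.   -0.1 ] w 0.028 F [-0.6 -1.  -1.9] 56.557236313819885
[255.00865424 168.71510788]
```

View pics/s5.png

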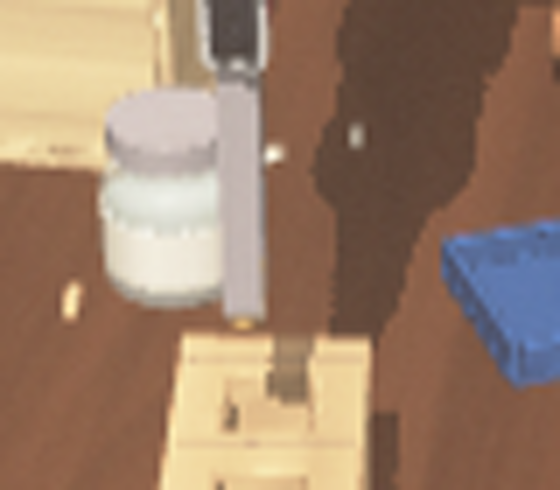

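The brass nut shows just below the blade tips (crop 243,322), so it is gripped. I've now used all 10 picture views, so I'll check the rest numerically. Moving over the tray centre at (0.529,-0.269).

>>> {"method": "step_arm", "body": {"targets": "-0.38 -0.008 -0.03 0 0 0 0;-0.38 -0.025 -0.09 0 0 0 0;-0.38 -0.045 -0.16 0 0 0 0;-0.38 -0.067 -0.24 0 0 0 0;-0.38 -0.089 -0.32 0 0 0 0;-0.38 -0.112 -0.4 0 0 0 0;-0.38 -0.134 -0.48 0 0 0 0;-0.38 -0.151 -0.54 0 0 0 0;-0.38 -0.163 -0.584 0 0 0 0;-0.38 -0.163 -0.584 0 0 0 0"}}

```text
clock: 13.37
eef_pos: [0.5256, -0.2739, 0.2726]
tool_rot: [-0.066, 0.998, -0.0, -0.002]
ft_force: [0.6, 0.7, -1.1]
grip_width: 0.0275
grasp_force: 56.6
```

>>> {"method": "step_arm", "body": {"targets": "-0.38 0 0 -0.05 0 0 0;-0.38 0 0 -0.11 0 0 0;-0.38 0 0 -0.17 0 0 0;-0.38 0 0 -0.23 0 0 0;-0.38 0 0 -0.28 0 0 0;-0.38 0 0 -0.29 0 0 0;-0.38 0 0 -0.29 0 0 0;-0.38 0 0 -0.29 0 0 0"}}

```text
clock: 14.03
eef_pos: [0.5287, -0.2689, 0.1303]
tool_rot: [-0.069, 0.998, -0.0, -0.0]
ft_force: [-0.6, 0.3, -1.2]
grip_width: 0.0279
grasp_force: 56.6
```

```bash
cat > look.py <<'E'
from h import *
import sys
# side view: print the column profile of colours (brass/white/blue) under the tips
o=st(); x,y,z=o['eef_pos']
s=bot.camera("side")
hsv=cv2.cvtColor(s,cv2.COLOR_RGB2HSV).astype(int)
for dz in np.arange(-.088,-.118,-.002):
    p=proj("side",place(x,y,.138,[[0,.009,z+dz]]))[0]; u,v=p.round().astype(int)
    print(round(dz,3),p.round(1),hsv[v,u],s[v,u-1:u+2].mean(0).round())
E
python3 look.py
```

```text
t 14.03 p [ 0.5287 -0.2689  0.1303] yaw(mod pi) 0.1385 tilt [-0.0004 -0.0002] q [-0.47  0.48  0.09  1.18 -0.   -0.61] w 0.0279 F [-0.6  0.3 -1.2] 56.604262590408325
-0.088 [302.6 158.3] [  8  21 190] [191. 178. 175.]
-0.09 [302.6 158.8] [  5  23 191] [190. 177. 174.]
-0.092 [302.6 159.4] [  5  23 191] [190. 177. 174.]
-0.094 [302.5 160. ] [  7  23 190] [191. 178. 174.]
-0.096 [302.5 160.6] [ 10  32 178] [180. 165. 157.]
-0.098 [302.5 161.1] [ 10  32 178] [180. 165. 157.]
-0.1 [302.5 161.7] [ 17  82 143] [139. 120.  97.]
-0.102 [302.5 162.3] [ 17  82 143] [139. 120.  97.]
-0.104 [302.4 162.8] [ 14  39 124] [113. 107. 106.]
-0.106 [302.4 163.4] [ 14  39 124] [113. 107. 106.]
-0.108 [302.4 164. ] [114  83 108] [ 74.  81. 109.]
-0.11 [302.4 164.5] [112  97 134] [ 83.  97. 134.]
-0.112 [302.4 165.1] [112  97 134] [ 83.  97. 134.]
-0.114 [302.4 165.6] [110 116 172] [ 94. 119. 172.]
-0.116 [302.3 166.2] [110 116 172] [ 94. 119. 172.]
```

The nut's underside is at about TCP − 0.105. Lowering to just above the tray floor, then feeling for contact.

>>> {"method": "step_arm", "body": {"targets": "-0.38 0 0 -0.01 0 0 0;-0.38 0 0 -0.02 0 0 0;-0.38 0 0 -0.03 0 0 0;-0.38 0 0 -0.034 0 0 0;-0.38 0 0 -0.034 0 0 0;-0.38 0 0 -0.034 0 0 0"}}

```text
clock: 14.58
eef_pos: [0.5286, -0.2688, 0.1129]
tool_rot: [-0.069, 0.998, -0.0, -0.0]
ft_force: [-0.3, 0.1, -1.4]
grip_width: 0.0276
grasp_force: 56.6
```

>>> {"method": "step_arm", "body": {"targets": "-0.38 0 0 -0.002 0 0 0;-0.38 0 0 -0.004 0 0 0;-0.38 0 0 -0.004 0 0 0;-0.38 0 0 -0.004 0 0 0"}}

```text
clock: 14.92
eef_pos: [0.5288, -0.2689, 0.1111]
tool_rot: [-0.069, 0.998, -0.0, -0.0]
ft_force: [-0.0, -0.7, -2.0]
grip_width: 0.0275
grasp_force: 56.6
```

```bash
python3 -c "from h import *;st()"
```

```text
t 14.92 p [ 0.5288 -0.2689  0.1111] yaw(mod pi) 0.1384 tilt [ 0.     -0.0004] q [-0.47  0.5   0.06  1.13 -0.   -0.61] w 0.0275 F [-0.  -0.7 -2. ] 56.600616574287415
```

>>> {"method": "step_arm", "body": {"targets": "-0.38 0 0 -0.002 0 0 0;-0.38 0 0 -0.002 0 0 0;-0.38 0 0 -0.002 0 0 0"}}

```text
clock: 15.17
eef_pos: [0.5289, -0.269, 0.1101]
tool_rot: [-0.069, 0.998, -0.0, 0.0]
ft_force: [-0.0, -1.4, -1.6]
grip_width: 0.0275
grasp_force: 56.6
```

>>> {"method": "step_arm", "body": {"targets": "-0.38 0 0 -0.002 0 0 0;-0.38 0 0 -0.002 0 0 0;-0.38 0 0 -0.002 0 0 0"}}

```text
clock: 15.42
eef_pos: [0.529, -0.269, 0.1101]
tool_rot: [-0.069, 0.998, -0.0, 0.001]
ft_force: [-1.7, 1.7, 5.5]
grip_width: 0.0276
grasp_force: 57.1
```

>>> {"method": "step_arm", "body": {"targets": "-0.38 0 0 -0.002 0 0 0;-0.38 0 0 -0.002 0 0 0;-0.38 0 0 -0.002 0 0 0"}}

```text
clock: 15.67
eef_pos: [0.5291, -0.269, 0.11]
tool_rot: [-0.069, 0.998, -0.001, 0.001]
ft_force: [-3.0, 2.4, 10.6]
grip_width: 0.0276
grasp_force: 57.4
```

The nut is down on the tray floor (contact at TCP z 0.110). Easing off 1 mm and letting go part-way.

>>> {"method": "step_arm", "body": {"targets": "-0.38 0 0 0.003 0 0 0;-0.33 0 0 0.003 0 0 0;-0.29 0 0 0.003 0 0 0;-0.25 0 0 0.003 0 0 0;-0.2 0 0 0.003 0 0 0;-0.12 0 0 0.003 0 0 0;-0.1 0 0 0.003 0 0 0;-0.1 0 0 0.003 0 0 0"}}

```text
clock: 16.33
eef_pos: [0.5286, -0.2688, 0.1091]
tool_rot: [-0.069, 0.998, 0.0, -0.0]
ft_force: [1.1, -0.1, -1.3]
grip_width: 0.0384
grasp_force: 4.7
```

```bash
python3 look.py | head -1
```

```text
t 16.33 p [ 0.5286 -0.2688  0.1091] yaw(mod pi) 0.1384 tilt [-0.0006 -0.    ] q [-0.47  0.5   0.06  1.13 -0.   -0.61] w 0.0384 F [ 1.1 -0.1 -1.3] 4.655525386333466
```

>>> {"method": "step_arm", "body": {"targets": "-0.1 0 0 0.008 0 0 0;-0.1 0 0 0.02 0 0 0;-0.1 0 0 0.04 0 0 0;-0.1 0 0 0.08 0 0 0;-0.1 0 0 0.14 0 0 0;-0.1 0 0 0.2 0 0 0;-0.1 0 0 0.26 0 0 0;-0.1 0 0 0.32 0 0 0;-0.1 0 0 0.33 0 0 0"}}

```text
clock: 17.13
eef_pos: [0.531, -0.27, 0.2825]
tool_rot: [-0.069, 0.998, -0.003, 0.005]
ft_force: [0.3, -0.7, -0.5]
grip_width: 0.0381
grasp_force: 4.7
```

Run:
```python
from h import *
o=st()
s=bot.camera("side"); h=cv2.cvtColor(s,cv2.COLOR_RGB2HSV)
b=proj("side",[[.529,-.269,.005],[.529,-.269,.029]]); print("expect nut bottom/top px",b.round(1))
u,v=b.mean(0).round().astype(int); w=h[v-14:v+14,u-12:u+13]
m=(((w[...,0]>10)&(w[...,0]<35)&(w[...,1]>60)).astype(int)); print("\n".join("".join(".#"[c] for c in r) for r in m)); ys,xs=np.nonzero(m); print("rows",ys.min()+v-14,ys.max()+v-14,"cols",xs.min()+u-12,xs.max()+u-12)
```

```text
t 17.13 p [ 0.531  -0.27    0.2825] yaw(mod pi) 0.1384 tilt [ 0.011  -0.0059] q [-0.47  0.42  0.38  1.53 -0.   -0.61] w 0.0381 F [ 0.3 -0.7 -0.5] 4.65548001229763
expect nut bottom/top px [[302.1 167.2]
 [302.3 160.5]]
....##.###..##..##..#####
.#.....##.####..#....####
##...#.##...#..#...#..###
....#.###..##.#..........
..#..###.................
.##......................
.........................
.........................
.........................
.........................
...........###...........
..........#####..........
..........#####..........
..........#####..........
..........#####..........
............###..........
..........#####..........
..........####...........
...........###...........
.........................
.........................
.........................
.........................
.........................
.........................
.........................
.......................#.
#....................#..#
rows 150 177 cols 290 314
```

The nut stands upright (blob about 5 px wide × 9 px tall, exactly where expected). Now returning the tongs.

>>> {"method": "step_arm", "body": {"targets": "-0.1 0 0.02 0 0 0 0;-0.1 0 0.06 0 0 0 0;-0.1 0 0.12 0 0 0 0;-0.1 0 0.19 0 0 0 0;-0.1 0 0.26 0 0 0 0;-0.1 0 0.33 0 0 0 0;-0.1 0 0.4 0 0 0 0;-0.1 0 0.47 0 0 0 0;-0.1 0 0.54 0 0 0 0;-0.1 0 0.54 0 0 0 0"}}

```text
clock: 18.02
eef_pos: [0.5269, 0.0075, 0.2724]
tool_rot: [-0.073, 0.997, 0.002, -0.002]
ft_force: [0.2, -0.8, -0.6]
grip_width: 0.0385
grasp_force: 4.7
```

>>> {"method": "step_arm", "body": {"targets": "-0.1 0 0.07 0 0 0 -0.1;-0.1 0 0.14 0 0 0 -0.2;-0.1 0 0.21 0 0 0 -0.3;-0.1 0 0.28 0 0 0 -0.4;-0.1 0 0.35 0 0 0 -0.5;-0.1 0 0.42 0 0 0 -0.6;-0.1 0 0.48 0 0 0 -0.6;-0.1 0 0.52 0 0 0 -0.6;-0.1 0 0.54 0 0 0 -0.6;-0.1 0 0.54 0 0 0 -0.6"}}

```text
clock: 18.85
eef_pos: [0.5275, 0.2728, 0.2723]
tool_rot: [0.164, 0.986, -0.001, -0.002]
ft_force: [-0.3, -0.3, -1.5]
grip_width: 0.0386
grasp_force: 4.7
```

```bash
python3 -c "from h import *;st()"
```

```text
t 18.85 p [0.5275 0.2728 0.2723] yaw(mod pi) -0.3295 tilt [-0.0036 -0.0017] q [0.48 0.43 0.37 1.52 0.   0.81] w 0.0386 F [-0.3 -0.3 -1.5] 4.65527705848217
```

>>> {"method": "step_arm", "body": {"targets": "-0.1 -0.013 0.02 0 0 0 0;-0.1 -0.013 0.02 0 0 0 0;-0.1 -0.013 0.02 -0.06 0 0 0;-0.1 -0.013 0.02 -0.12 0 0 0;-0.1 -0.013 0.02 -0.16 0 0 0;-0.1 -0.013 0.02 -0.16 0 0 0;-0.1 -0.013 0.02 -0.16 0 0 0;-0.1 -0.013 0.02 -0.16 0 0 0"}}

```text
clock: 19.52
eef_pos: [0.5231, 0.2807, 0.1963]
tool_rot: [0.166, 0.986, 0.001, 0.001]
ft_force: [0.6, -0.7, -1.3]
grip_width: 0.039
grasp_force: 4.7
```

```bash
python3 -c "from h import *;st()"
```

```text
t 19.52 p [0.5231 0.2807 0.1963] yaw(mod pi) -0.334 tilt [0.002  0.0007] q [ 0.49  0.44  0.2   1.33 -0.    0.83] w 0.039 F [ 0.6 -0.7 -1.3] 4.65529203414917
```

>>> {"method": "step_arm", "body": {"targets": "-0.1 -0.003 0.004 0 0 0 0;-0.1 -0.003 0.004 -0.03 0 0 0;-0.1 -0.003 0.004 -0.06 0 0 0;-0.1 -0.003 0.004 -0.09 0 0 0;-0.1 -0.003 0.004 -0.12 0 0 0;-0.1 -0.003 0.004 -0.15 0 0 0;-0.1 -0.003 0.004 -0.155 0 0 0;-0.1 -0.003 0.004 -0.155 0 0 0;-0.1 -0.003 0.004 -0.155 0 0 0"}}

```text
clock: 20.27
eef_pos: [0.5216, 0.2836, 0.1187]
tool_rot: [0.166, 0.986, 0.001, 0.001]
ft_force: [0.1, -0.0, -1.0]
grip_width: 0.0385
grasp_force: 4.7
```

```bash
python3 -c "from h import *;st()"
```

```text
t 20.27 p [0.5216 0.2836 0.1187] yaw(mod pi) -0.3328 tilt [0.002  0.0008] q [ 0.5   0.49  0.07  1.15 -0.    0.83] w 0.0385 F [ 0.1 -0.  -1. ] 4.655233919620514
```

Going in freely. Now feeling for the slot floor.

>>> {"method": "step_arm", "body": {"targets": "-0.1 0 0 -0.006 0 0 0;-0.1 0 0 -0.012 0 0 0;-0.1 0 0 -0.016 0 0 0;-0.1 0 0 -0.016 0 0 0;-0.1 0 0 -0.016 0 0 0"}}

```text
clock: 20.68
eef_pos: [0.5207, 0.283, 0.109]
tool_rot: [0.166, 0.986, -0.0, -0.0]
ft_force: [-0.1, 0.4, -0.9]
grip_width: 0.0388
grasp_force: 4.7
```

>>> {"method": "step_arm", "body": {"targets": "-0.1 0 0 -0.003 0 0 0;-0.1 0 0 -0.003 0 0 0;-0.1 0 0 -0.003 0 0 0"}}

```text
clock: 20.93
eef_pos: [0.5207, 0.2831, 0.1075]
tool_rot: [0.166, 0.986, -0.0, -0.0]
ft_force: [0.3, 0.8, -2.3]
grip_width: 0.0384
grasp_force: 4.7
```

>>> {"method": "step_arm", "body": {"targets": "-0.1 0 0 -0.003 0 0 0;-0.1 0 0 -0.003 0 0 0;-0.1 0 0 -0.003 0 0 0"}}

```text
clock: 21.18
eef_pos: [0.5207, 0.283, 0.106]
tool_rot: [0.166, 0.986, -0.0, -0.0]
ft_force: [-0.1, 0.6, -1.5]
grip_width: 0.0386
grasp_force: 4.7
```

>>> {"method": "step_arm", "body": {"targets": "-0.1 0 0 -0.003 0 0 0;-0.1 0 0 -0.003 0 0 0;-0.1 0 0 -0.003 0 0 0"}}

```text
clock: 21.43
eef_pos: [0.521, 0.2832, 0.1048]
tool_rot: [0.166, 0.986, -0.0, 0.0]
ft_force: [0.2, -0.2, 0.2]
grip_width: 0.0382
grasp_force: 4.7
```

>>> {"method": "step_arm", "body": {"targets": "-0.1 0 0 -0.003 0 0 0;-0.1 0 0 -0.003 0 0 0;-0.1 0 0 -0.003 0 0 0"}}

```text
clock: 21.68
eef_pos: [0.5215, 0.2832, 0.1043]
tool_rot: [0.166, 0.986, 0.0, 0.001]
ft_force: [-0.7, -1.4, 6.5]
grip_width: 0.0384
grasp_force: 4.9
```

On the slot floor. Releasing and retreating upward.

>>> {"method": "step_arm", "body": {"targets": "-0.05 0 0 0.002 0 0 0;0 0 0 0.002 0 0 0;0.05 0 0 0.002 0 0 0;0.1 0 0 0.002 0 0 0;0.3 0 0 0.002 0 0 0;0.6 0 0 0.002 0 0 0;1 0 0 0.002 0 0 0;1 0 0 0.002 0 0 0;1 0 0 0.002 0 0 0;1 0 0 0.002 0 0 0"}}

```text
clock: 22.52
eef_pos: [0.5208, 0.2831, 0.1041]
tool_rot: [0.166, 0.986, -0.0, -0.0]
ft_force: [0.2, -0.2, 0.3]
grip_width: 0.0856
grasp_force: 0.0
```

>>> {"method": "step_arm", "body": {"targets": "1 0 0 0.02 0 0 0;1 0 0 0.07 0 0 0;1 0 0 0.14 0 0 0;1 0 0 0.21 0 0 0;1 0 0 0.28 0 0 0;1 0 0 0.35 0 0 0;1 0 0 0.38 0 0 0;1 0 0 0.38 0 0 0"}}

```text
clock: 23.18
eef_pos: [0.5226, 0.2841, 0.3007]
tool_rot: [0.166, 0.986, 0.003, 0.004]
ft_force: [0.6, -0.2, 0.2]
grip_width: 0.0854
grasp_force: 0.0
```

Run:
```python
from h import *
st()
s=bot.camera("side"); s0=cv2.imread("pics/side0.png")[...,::-1]
d=np.abs(s.astype(int)-s0).sum(2)
for n,c in(("tongs/stand",(slice(235,330),slice(245,305))),("big tongs+glue+orange+green",(slice(205,345),slice(306,390))),("saw",(slice(340,410),slice(130,420))),("leg",(slice(170,252),slice(238,275))),("plane",(slice(185,280),slice(150,215)))):
    print(n,(d[c]>60).sum(),d[c].mean().round(1))
R0=s0.astype(int);
for im in(R0,s.astype(int)):
    m=(im[...,0]>130)&(im[...,1]<60)&(im[...,2]<70); m[:,:245]=0;m[:,305:]=0;m[:235]=0;m[330:]=0
    ys,xs=np.nonzero(m);print("red px",len(ys),xs.mean(),ys.mean())
```

```text
t 23.18 p [0.5226 0.2841 0.3007] yaw(mod pi) -0.3328 tilt [0.0095 0.0049] q [ 0.5   0.42  0.43  1.57 -0.    0.83] w 0.0854 F [ 0.6 -0.2  0.2] 0.0
tongs/stand 25 14.6
big tongs+glue+orange+green 0 12.7
saw 0 13.2
leg 446 50.3
plane 0 12.8
red px 0 nan nan
red px 0 nan nan<stdin>:10: RuntimeWarning: Mean of empty slice.
  ret = ret.dtype.type(ret / rcount)
```

The stand and tongs look as at the start (25 px differ), and the bystanders haven't changed. Letting the arm settle before handing in.

>>> {"method": "step_arm", "body": {"targets": "1 0 0 0 0 0 0;1 0 0 0 0 0 0;1 0 0 0 0 0 0;1 0 0 0 0 0 0"}}

```text
clock: 23.57
eef_pos: [0.5202, 0.2827, 0.2924]
tool_rot: [0.166, 0.986, -0.001, -0.001]
ft_force: [0.6, 0.5, -0.6]
grip_width: 0.0853
grasp_force: 0.0
```

```bash
python3 -c "
from h import *
st();print(bot.job_done())"
```

```text
t 23.57 p [0.5202 0.2827 0.2924] yaw(mod pi) -0.3329 tilt [-0.003  -0.0019] q [ 0.5   0.42  0.42  1.57 -0.    0.83] w 0.0853 F [ 0.6  0.5 -0.6] 0.0
the job is handed in; nothing more can be done
None
```

I handed the job in at 23.6 s: the brass nut stands upright in the blue tray, and the tongs are back in their stand slot, tips down and released (the hand-in returned no verdict).

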